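Load a drone battery through the swing gate of a charging dock

TASK

The drone battery with the yellow label needs charging: pick it up from the mat and lay it label up on the charging dock's loading sill, brass end leading. Push it through the orange swing gate and on, past the stiff contacts, until it is fully home against the end stop, wherever that has been clamped, then lift the gripper out so that the gate swings shut behind it. Meet the stop gently, do not force the gate, and leave the other batteries and the rest of the bench as they are.

Things in the scene. Friction and masses are not known exactly. Their poses are not given: they have to be found in the camera images.
- pack_centre (a point): Centre of the battery to charge: a rigid black box 96 x 46 x 30 mm (long x wide x high), 0.17 to 0.34 kg, with a yellow label over its middle and brass contacts on its leading end. It lies flat on the mat, label up. x axis: along its length towards the brass end; z: up out of its top face. The centre is 15 mm above its underside.
- pack_nose (a point): Centre of the end face of that battery at its brass end, 48 mm from its centre along x; same axes. Fully home, this face touches the end stop.
- dock: Charging dock fixed to the bench: an open-topped metal lane that runs into a grey charger. Origin: on the bench under the lane's middle at the gate line; x: direction in which the battery is pushed; y: left of that; z: up. The battery slides on the deck, top 12 mm above the bench, x = -135 to 195 mm. Lane from x = -6 mm on: 50 mm wide, walls 34 mm high above the deck.
- sill (a point): Middle of the loading sill, on the deck (x = -83 mm in the dock's frame, same axes; 12 mm above the bench). The sill is open above and 100 mm long (x = -133 to -33 mm), with side lips only 5 mm high, 54 mm apart. After it, from x = -31 to -6 mm, upright flared guides 30 mm high narrow from 60 to 50 mm.
- contacts (a point): Point midway between the two sprung brass contacts that grip the battery's sides near the lane's end (x = 137 mm in the dock's frame, 28 mm above the bench). They bite while its nose passes x = 118 to 131 mm: the push needed rises to some 5 to 12 N, then eases to 3 to 7 N until the stop; afterwards they hold it in by friction.
- cover (a point): Middle of the clear cover over the contacts (x = 100 to 195 mm in the dock's frame, top 49 mm above the bench). Behind it stands the grey charger, x = 195 to 290 mm, 66 mm high.
- stop_range (a point): Middle of the range of the end stop, 29 mm above the bench (x = 168 mm in the dock's frame, same axes). The stop (stop) is a hard block across the lane, clamped by a thumbscrew for batteries of different length: its face (centre: stop_face) is anywhere from x = 150 to 186 mm. Where is not measured: find it by feel. It does not yield; meet it gently, never with more than 20 N.
- gate (a joint): Angle of the orange swing gate (rad): 0 = shut across the lane, up to 1.62 = folded back along the left wall. It opens only in the pushing direction, gives way to about 1 N at its tip, and a light spring swings it shut when nothing is in its way. Anything within 51 mm past the gate line holds it open (a battery fully home does not). It cannot open backwards; never load it with over 12 N.
- gate_tip (a point): Free end of the gate's leaf, half-way up, 28.5 mm above the bench. The leaf is 4 mm thick, 29 mm high and 51 mm long from its upright hinge, which stands at x = 0, y = +31 mm in the dock's frame; shut, its tip is at x = 0, y = -20 mm.
- mat: Black rubber mat on the bench, 140 x 420 x 3 mm, fixed; the three batteries lie on it. Origin: middle of its underside.
- blue_centre (a point): Centre of another battery of the same size with a blue label, on the mat; leave it alone.
- white_centre (a point): Centre of another battery of the same size with a white label, on the mat; leave it alone.
- prop_a: Small black two-blade propeller, 130 mm long, 8 mm high, lying on the bench to the robot's left; leave it alone.
- prop_b: Another such propeller, on the bench to the robot's right, far side; leave it alone.
- screwdriver: Screwdriver lying beyond the dock; leave it alone.
- tape: Roll of blue tape, 72 mm across and 18 mm high, on the robot's left; leave it alone.
- threadlock: Small white bottle with a red cap, 28 mm across and 62 mm high, to the left of the dock, far side; leave it alone.

How it is judged (in metres and radians):
On the way, in this order (a step that is already met when the one before it is completed fails the run):
1. the battery lies on the deck of the loading sill, brass end towards the gate (x of pack_centre in the frame of dock between -0.13 and -0.035 m and x of pack_nose in the frame of dock between -0.085 and 0.015 m and y of pack_centre in the frame of dock between -0.02 and 0.02 m and z of each of pack_nose, pack_centre in the frame of dock below 0.032 m), for 0.1 s.
2. the battery lies on the deck in the lane, brass end first, and holds the gate open (x of pack_nose in the frame of dock above 0.05 m and x of pack_centre in the frame of dock between -0.02 and 0.05 m and z of each of pack_nose, pack_centre in the frame of dock below 0.033 m and value of joint gate above 1 rad), for 0.1 s.
At the end, for the whole second after the job is handed in: The yellow-label battery lies flat, label up, in the dock with its brass end within 1.8 mm of the end stop's face, at rest, and the gate is shut behind it (within 0.1 rad) (distance between pack_nose and stop_face below 0.006 m and x of pack_nose in the frame of stop above -0.0018 m and z of pack_nose in the frame of dock below 0.031 m and angle between pack_centre's own z axis and vertical below 0.1 rad and value of joint gate below 0.1 rad and linear speed of pack below 0.01 m/s); the robot touches nothing.
It fails at once if the battery is rammed against the end stop (over 20 N) (contact force between pack and stop above 20 N).
It fails at once if the gate is forced (over 12 N on its leaf) (contact force between anything else and gate above 12 N).
It fails at once if another battery or anything else on the bench is shifted more than 20 mm (distance of any of blue_centre, white_centre, prop_a, prop_b, screwdriver, tape, threadlock from where it was at the start of the episode above 0.02 m).
It also fails if it takes over 59 s, if anything falls off the work surface, if the arm or the gripper's body presses on something with over 40 N, if the wrist force passes 120 N, or if a joint passes its speed limit or range.

ROBOT

A 7-joint arm with a two-finger parallel gripper is mounted at the origin on the work surface. World frame = base frame: x ahead of the robot, y to its left, z up, the work surface at z = 0. Lengths are in mm, angles in rad, forces in N, time in s.
With the tool pointing down it reaches from about 400 to 875 mm from the base axis. Payload 4.4 kg.
Tool frame: the origin (TCP) lies midway between the tips of the shut fingers; the grasp point (between the pads) lies behind it (ctrl.grip_point_offset is the x of the grasp point in the tool frame, in mm); x points along the fingers, z is the direction in which the jaws open and shut, and the axes are right-handed (so a half turn about x gives the same grasp; the last joint's range is limited). The gripper opens to 85 mm and grips with 20 to 120 N. Pads are 22 mm wide; open, the fingers measure 114 mm over their backs; the gripper's body (76 mm by 85 mm) begins 54 mm behind the grasp point. The pads swing forward as they close: fully open they stand 13 mm farther back than shut.
Start: joints at [1.048, 0.628, 0.038, 1.517, -0.027, 0.996, -0.02], TCP at [286.729, -583.356, 231.313] pointing down, gripper open.
Joint ranges: [-3.06, 3.06], [-0.37, 2.12], [-1.25, 1.32], [0.18, 2.47], [-1.1, 4.24], [0.23, 1.98], [-2.94, 2.94]. Speed limits (rad/s): [2.57, 2.57, 3.14, 3.14, 3.14, 3.14, 3.14].

INTERFACE

Orientations are given as [roll, pitch, yaw] about the fixed x, y, z axes, in that order (R = Rz(yaw) Ry(pitch) Rx(roll)).
In Python, from cell import status, eyes, ctrl gives the robot as it stands. The module is installed in compiled form; this text tells all that it offers.
- The arm moves only by the tool apply_moves, never from a script. Its argument "targets" is a list of rows, each a list of 3 entries, a list of its own where there are three numbers: the shift along the tool's x, y, z in mm, then the turn about the tool's x in degrees, then the finger opening in mm, from 0 to 85.4. In form: [[[dx, dy, dz], roll, claw], ...]. A call has 1 to 10 rows; each row shifts and turns the pose as measured when the row begins, along the tool's axes as they then stand; what a row does not reach is not made up. A row lasts 1/8 s, in which the tool goes at most 62.5 mm and 10.7 degrees, less where a joint would pass 70% of its speed; a pose out of reach is approached as far as the arm can. A call is refused whole if a number of a shift passes 62.5 or a number of a turn 10.7, either way. A call with a gripper value outside its range is refused whole. The fingers move at their own pace and stop on an object; the grip force is fixed at half the most. Time passes only in rows, so rows that do not move let the fingers close. It gives the time, the measured TCP pose, the force and the opening at its end, in the units of the state.
- status.read_state(): the state, without advancing time (a new reading comes with each control period).
- eyes.get_image(name): name is "side" or "top" or "wrist"; returns (picture, depth): 384x512x3 uint8, blue, green, red; 384x512 float32, mm along the optical axis (not along the pixel's ray), 0 where there is no reading.
- eyes.camera_params(name): a dict with "fx", "fy", "cx", "cy" (pixels), "dist" ([k1, k2, p1, p2, k3] as OpenCV has them; the pictures are not rectified), "R" (3x3) and "t" (3): a world point X has camera coordinates R X + t. Camera axes: x right, y down, z forward; pixel columns grow to the right and rows downward; lengths in mm; the calibration is good to about 2 mm. A picture is of the moment at which its call begins: read the wrist's pose just before it. camera_params takes no time and is no camera call; for the wrist camera it gives the pose at the moment of the call.
- ctrl.finish_job(): hands the job in, once; it reports no verdict.
The state is a dict: "clock": time; "qpos": joint angles; "qd": joint speeds; "tau": joint torques, N m; "eef_pos": TCP position; "tool_rot": TCP orientation; "force": force on the tool from outside, world axes, zero at the start; "torque": the same for the moment, N m; "width": finger opening in mm.
Only numpy, scipy, OpenCV 4.12 (cv2) and the standard library are available. Lean on these libraries where they do the work, as an engineer would, in place of code of your own. Each camera call takes 0.05 s, during which the arm holds its last target.

## Working session

There is one attempt and no reset: what is moved stays moved. The work goes in short steps, Python scripts to look and compute and a tool call to move; the robot and the scene stay as the last step left them, time stands still between calls to the robot, and variables do not carry over. Pictures are saved under pics/ and viewed, and the job is handed in when it is done.

Besides the shell and the picture viewer there is one more tool, called by a JSON object that holds its "name" and its "arguments". apply_moves: Moves the arm, as the interface text tells. Its arguments: {"type":"object","properties":{"targets":{"type":"array"}},"required":["targets"]}

```bash
mkdir -p pics; cat > h.py <<'E'
import numpy as np, cv2
from cell import status, eyes, ctrl
def snap(n,f):
    im,d=eyes.get_image(n); cv2.imwrite(f'pics/{f}.png',im); np.save(f'pics/{f}.npy',d); return im,d
def ray(P,u,v):
    K=np.array([[P['fx'],0,P['cx']],[0,P['fy'],P['cy']],[0,0,1.]])
    p=cv2.undistortPoints(np.array([[[u,v]]],float),K,np.array(P['dist'],float))[0,0]
    R=np.array(P['R']);t=np.array(P['t'])
    return -R.T@t, R.T@np.array([p[0],p[1],1])
def onz(P,u,v,z):
    o,d=ray(P,u,v); return o+d*(z-o[2])/d[2]
E
python3 - <<'E'
from h import *
import pickle
P={}
for n in('top','side','wrist'):
    P[n]=eyes.camera_params(n); snap(n,n+'0')
    print(n,{k:np.round(v,3).tolist() for k,v in P[n].items()})
pickle.dump(P,open('P.pkl','wb'))
print(status.read_state(),ctrl.grip_point_offset)
E
```

```text
top {'fx': 359.283, 'fy': 359.283, 'cx': 252.278, 'cy': 189.851, 'dist': [0.013, 0.0, 0.0, 0.0, 0.0], 'R': [[0.023, -1.0, -0.002], [-0.995, -0.022, -0.099], [0.099, 0.004, -0.995]], 't': [4.374, 575.0, 919.559]}
side {'fx': 410.894, 'fy': 410.894, 'cx': 260.393, 'cy': 192.153, 'dist': [-0.018, 0.0, 0.0, 0.0, 0.0], 'R': [[-0.976, -0.215, -0.015], [-0.121, 0.603, -0.788], [0.179, -0.768, -0.615]], 't': [538.506, 97.794, 951.71]}
wrist {'fx': 309.913, 'fy': 309.913, 'cx': 255.064, 'cy': 196.127, 'dist': [0.021, 0.0, 0.0, 0.0, 0.0], 'R': [[0.442, -0.897, -0.0], [-0.858, -0.423, 0.291], [-0.261, -0.128, -0.957]], 't': [-648.694, -38.746, 378.356]}
{'clock': 0.15, 'qpos': array([ 1.0482136 ,  0.62912055,  0.0383974 ,  1.51810925, -0.02697185,
        0.99628012, -0.02000409]), 'qd': array([-8.08828475e-04, -3.78779362e-03,  1.49391201e-04, -2.78023217e-03,
       -1.09368039e-04,  4.19427700e-05, -2.25571723e-03]), 'tau': array([ 1.27483945e-03, -5.63801014e+01,  1.22815166e+00, -1.93651396e+01,
        1.13023809e-02,  7.39313808e-03,  3.06049731e-05]), 'eef_pos': array([ 286.54151713, -582.92996828,  230.61719286]), 'tool_rot': array([3.14047182, 1.56939526, 2.02651135]), 'force': array([-0.65531961,  0.16936178,  1.46696824]), 'torque': array([ 0.01955484, -0.05650836, -0.02585583]), 'width': 85.34383821220624} -18.700000000000003
```

View pics/top0.png

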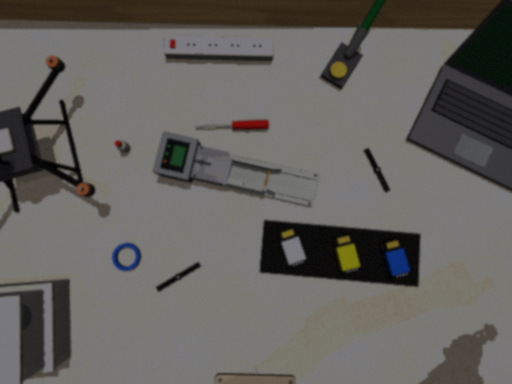

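View pics/side0.png

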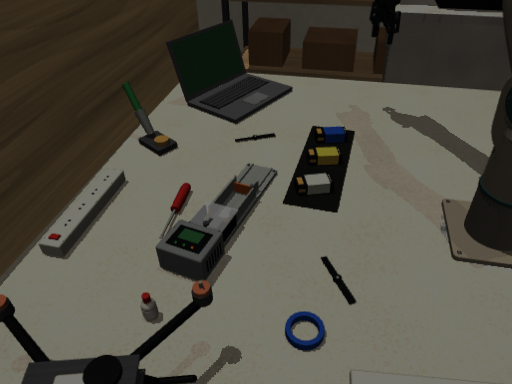

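View pics/wrist0.png

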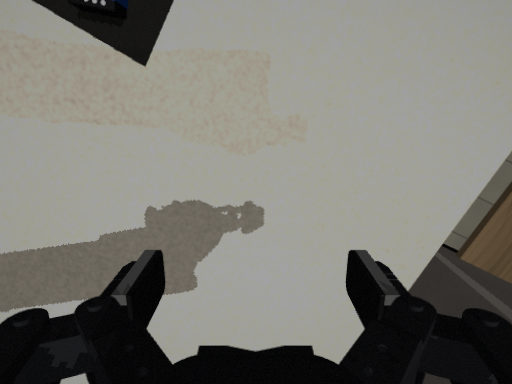

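The top view shows the yellow battery at about (347,255) with its brass end up at (344,240), white at (293,247), blue at (398,260). The dock runs left from its sill at about (300,188) to the charger at (177,157), with the gate at (267,180).

```bash
python3 - <<'E'
from h import *
im=cv2.imread('pics/top0.png')
a=im[125:215,145:330]; b=im[215:290,255:425]
cv2.imwrite('pics/z1.png',cv2.resize(a,None,fx=4.3,fy=4.3,interpolation=cv2.INTER_CUBIC))
cv2.imwrite('pics/z2.png',cv2.convertScaleAbs(cv2.resize(b,None,fx=4.6,fy=4.6,interpolation=cv2.INTER_CUBIC),alpha=2))
im=cv2.imread('pics/side0.png')
cv2.imwrite('pics/z3.png',cv2.resize(im[155:280,150:290],None,fx=4.6,fy=4.6,interpolation=cv2.INTER_CUBIC))
E
```

```text
(no output)
```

View pics/z1.png

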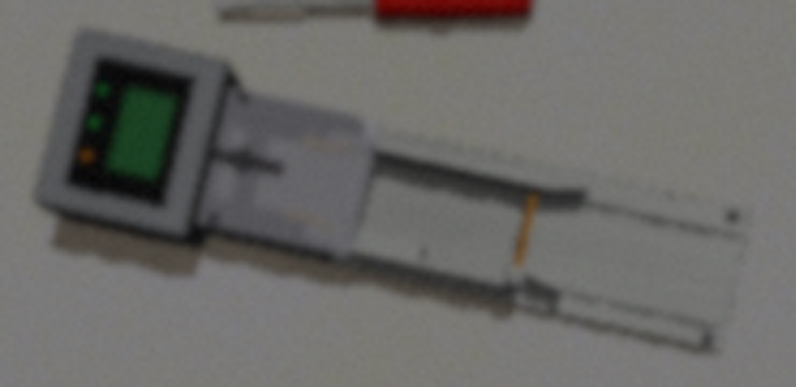

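View pics/z2.png

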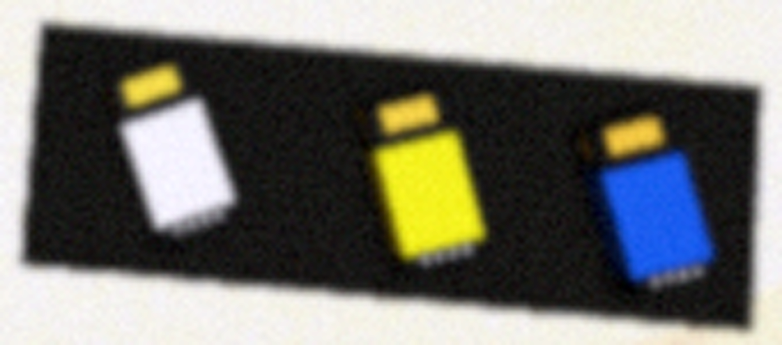

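View pics/z3.png

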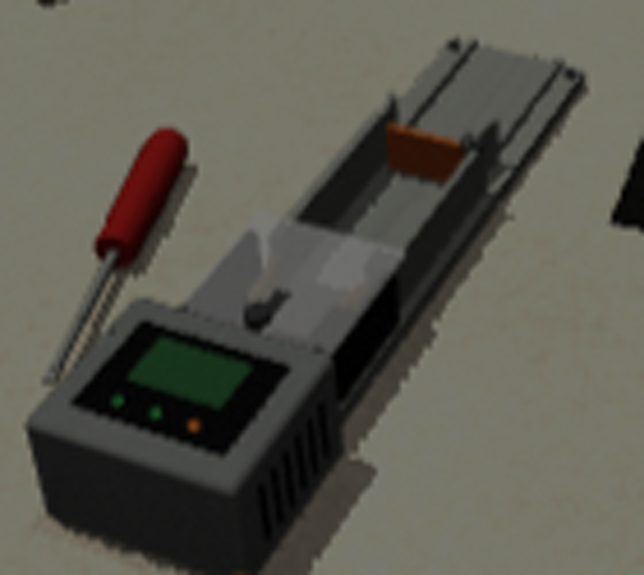

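```bash
python3 - <<'E'
from h import *
import pickle
P=pickle.load(open('P.pkl','rb'))['top']
im=cv2.imread('pics/top0.png'); hsv=cv2.cvtColor(im,cv2.COLOR_BGR2HSV)
m=cv2.inRange(hsv,(27,150,60),(33,255,255)); m[:215]=0
c=max(cv2.findContours(m,0,2)[0],key=cv2.contourArea); r=cv2.minAreaRect(c); print(r)
b=cv2.boxPoints(r); w=np.array([onz(P,*p,33)[:2] for p in b]); print(w.round(1), w.mean(0).round(1))
brass=onz(P,255+408/4.6,215+113/4.6,33); print('brass',brass.round(1))
d=brass[:2]-w.mean(0); print('yaw',np.degrees(np.arctan2(d[1],d[0])), [np.degrees(np.arctan2(*(w[i+1]-w[i])[::-1])) for i in range(3)],[np.linalg.norm(w[i+1]-w[i]) for i in range(3)])
f=lambda u,v,z:onz(P,145+u/4.3,125+v/4.3,z).round(1)[:2]
print('charger',[f(*p,66).tolist() for p in((80,30),(232,65),(195,240),(38,203))])
print('screws',f(733,216,14),f(706,340,14))
print('decklip in',f(747,238,17),f(718,325,17))
print('gate tip/hinge',f(533,195,43),f(519,265,43))
print('cover front',f(375,125,49),f(350,252,49))
E
```

```text
((347.8346252441406, 256.7269287109375), (24.645326614379883, 18.944448471069336), 74.74488067626953)
[[ 430.1 -200.7]
 [ 443.9 -247.8]
 [ 383.9 -264. ]
 [ 370.2 -217.2]] [ 407.  -232.4]
brass [ 450.5 -222.    33. ]
yaw 13.539149905496132 [np.float64(-73.60991778727077), np.float64(-164.8927127697175), np.float64(106.31956252716667)] [np.float64(49.122694209616974), np.float64(62.16857092082413), np.float64(48.78371971376705)]
charger [[715.5, 248.7], [696.3, 157.1], [590.6, 175.0], [610.5, 268.7]]
screws [ 619.5 -151.5] [ 541.5 -135.2]
decklip in [ 605.4 -159.7] [ 550.8 -142. ]
gate tip/hinge [625.5 -25.1] [582.5 -17.4]
cover front [665.3  71.7] [587.4  84.6]
```

```bash
cat >> h.py <<'E'
from scipy.spatial.transform import Rotation as Ro
def plan(x,y,z,jaw):
    """shift in tool axes to TCP x,y,z; roll so that tool z lies along world angle jaw (deg)"""
    s=status.read_state(); R=Ro.from_euler('xyz',s['tool_rot']).as_matrix()
    d=R.T@(np.array([x,y,z])-s['eef_pos'])
    zd=np.array([np.cos(np.radians(jaw)),np.sin(np.radians(jaw)),0]); l=R.T@zd
    a=np.degrees(np.arctan2(-l[1],l[2])); a2=(a+90)%180-90
    print('clock',round(s['clock'],2),'tcp',s['eef_pos'].round(1),'tilt',np.degrees(np.arccos(-R[2,0])).round(2),'jawdir',np.degrees(np.arctan2(R[1,2],R[0,2])).round(1),'width',s['width'].round(1),'F',s['force'].round(1),'q',s['qpos'].round(2))
    print('R',R.round(3).tolist()); print('shift',d.round(1),'roll',a.round(1),'or',a2.round(1)); return R,d,a
E
python3 - <<'E'
from h import *
plan(407,-232,180,105.3)
E
```

```text
Traceback (most recent call last):
  File "h.py", line 19, in plan
    print('clock',round(s['clock'],2),'tcp',s['eef_pos'].round(1),'tilt',np.degrees(np.arccos(-R[2,0])).round(2),'jawdir',np.degrees(np.arctan2(R[1,2],R[0,2])).round(1),'width',s['width'].round(1),'F',s['force'].round(1),'q',s['qpos'].round(2))
                                                                                                                                                                                 ^^^^^^^^^^^^^^^^
AttributeError: 'float' object has no attribute 'round'
```

```bash
sed -i "s/s\['width'\].round(1)/round(s['width'],1)/" h.py
python3 - <<'E'
from h import *
plan(407,-232,180,105.3)
E
```

```text
clock 0.15 tcp [ 286.5 -582.9  230.6] tilt 0.08 jawdir -63.8 width 85.3 F [-0.7  0.2  1.5] q [ 1.05  0.63  0.04  1.52 -0.03  1.   -0.02]
R [[-0.001, 0.897, 0.441], [0.001, 0.441, -0.897], [-1.0, 0.0, -0.001]]
shift [  51.   262.9 -261.7] roll -169.1 or 10.9
```

{"name": "apply_moves", "arguments": {"targets": [[[0,40,-44],0,60],[[0,40,-44],0,60],[[0,40,-44],0,60],[[0,40,-44],0,60],[[0,40,-44],0,60],[[0,0,0],0,60],[[0,0,0],0,60]]}}

```text
clock: 1.02
eef_pos: [370.9, -289.2, 228.5]
tool_rot: [-2.838, 1.569, 2.331]
force: [-0.3, 0.3, 0.1]
width: 60.0
```

```bash
python3 - <<'E'
from h import *
import pickle
plan(407,-232,180,105.3)
pickle.dump(eyes.camera_params('wrist'),open('Pw1.pkl','wb')); snap('wrist','w1')
E
```

```text
clock 1.02 tcp [ 370.9 -289.2  228.5] tilt 0.12 jawdir -63.8 width 60.0 F [-0.3  0.3  0.1] q [ 0.59  0.38  0.02  2.   -0.01  0.76 -0.5 ]
R [[-0.001, 0.897, 0.441], [0.001, 0.441, -0.897], [-1.0, -0.001, -0.002]]
shift [ 48.5  57.7 -35.3] roll -169.1 or 10.9
```

View pics/w1.png

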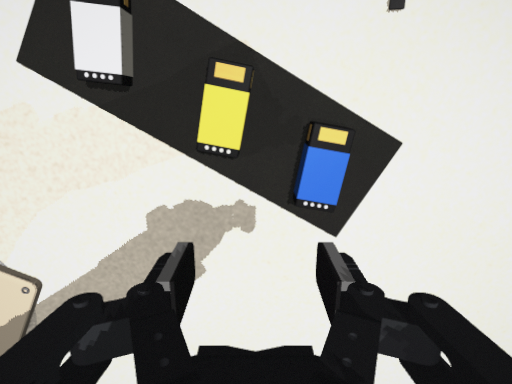

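The wrist view shows the yellow label centred at (224,116), its brass patch at (230,72) and dots at (217,151). Blue is at (323,178) and white at (100,40).

```bash
python3 - <<'E'
from h import *
import pickle
P=pickle.load(open('Pw1.pkl','rb'))
im=cv2.imread('pics/w1.png'); hsv=cv2.cvtColor(im,cv2.COLOR_BGR2HSV)
def q(lo,hi,z,roi):
    m=cv2.inRange(hsv,lo,hi); k=np.zeros_like(m); x0,y0,x1,y1=roi; k[y0:y1,x0:x1]=m[y0:y1,x0:x1]
    c=max(cv2.findContours(k,0,2)[0],key=cv2.contourArea)
    wp=np.array([onz(P,*p[0],z)[:2] for p in c],np.float32)
    r=cv2.minAreaRect(wp); print(np.round(r[0],1),np.round(r[1],1),round(r[2],1)); return r
a=q((27,120,60),(33,255,255),33,(190,78,260,160))
b=q((15,100,60),(26,255,255),33,(205,55,255,85))
d=np.array(b[0])-a[0]; print(np.degrees(np.arctan2(d[1],d[0])),np.linalg.norm(d))
q((100,120,60),(130,255,255),33,(280,130,370,210))
q((0,0,150),(179,60,255),33,(65,0,125,78))
cv2.imwrite('pics/z4.png',cv2.resize(im[45:165,180:270],None,fx=5,fy=5,interpolation=cv2.INTER_CUBIC))
d=np.load('pics/w1.npy'); print(d[116,224], (np.array(P['R'])@np.array([407,-232,33])+P['t'])[2])
E
```

```text
[ 406.6 -232.1] [61.2 47.7] 15.2
[ 450.4 -220.1] [14.9 31.2] 15.2
15.27638065460916 45.42198224840784
[ 397.9 -356.7] [62.3 51.6] 16.1
[420.1 -91.3] [60.3 46.7] 20.3
328.05313 327.8709552503932
```

View pics/z4.png

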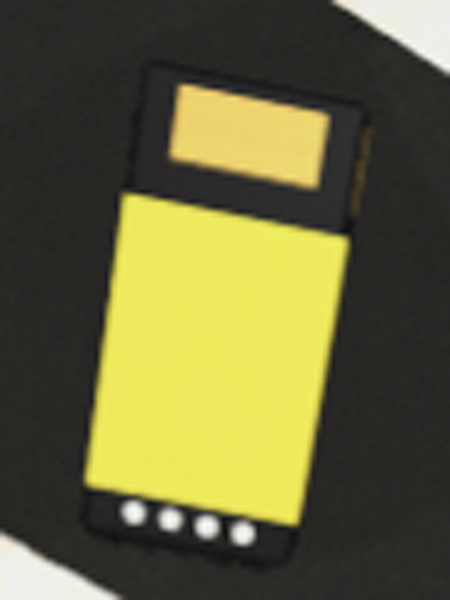

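```bash
python3 - <<'E'
from h import *
import pickle
P=pickle.load(open('Pw1.pkl','rb'))
f=lambda u,v:onz(P,180+u/5,45+v/5,33)[:2]
F=(f(147,65)+f(370,100))/2; B=(f(85,522)+f(297,560))/2
L=(f(123,193)+f(349,237))/2; Lb=(f(86,487)+f(299,524))/2
for x in (F,L,Lb,B): print(x.round(1))
print(np.linalg.norm(F-B),((F+B)/2).round(1),np.linalg.norm(F-L),np.linalg.norm(Lb-B))
print((F-48*np.array([.9646,.2636])).round(1))
E
```

```text
[ 460.3 -218.3]
[ 435.6 -224.7]
[ 377.4 -241. ]
[ 370.2 -243.9]
93.66125969479823 [ 415.3 -231.1] 25.527987373891317 7.750147557396973
[ 414.  -230.9]
```

```bash
python3 - <<'E'
from h import *
plan(414.7,-230.3,8,105.3)
E
```

```text
clock 1.07 tcp [ 370.9 -289.   228.4] tilt 0.15 jawdir -63.8 width 60.0 F [-0.4 -0.  -0.4] q [ 0.59  0.38  0.02  2.   -0.01  0.76 -0.5 ]
R [[-0.001, 0.898, 0.441], [0.002, 0.441, -0.898], [-1.0, -0.0, -0.003]]
shift [220.5  65.3 -32.9] roll -169.1 or 10.9
```

{"name": "apply_moves", "arguments": {"targets": [[[0,33,-16],0,65],[[20,32,-17],0,65],[[40,0,0],10.7,65],[[40,0,0],0,65],[[40,0,0],0,65],[[0,0,0],0,65],[[0,0,0],0,65]]}}

```text
clock: 1.95
eef_pos: [416.6, -242.1, 85.7]
tool_rot: [0.349, 1.565, -0.974]
force: [0.1, -0.8, 0.0]
width: 64.5
```

```bash
python3 - <<'E'
from h import *
plan(414.7,-230.3,8,105.3)
snap('wrist','w2')
E
```

```text
clock 1.95 tcp [ 416.6 -242.1   85.7] tilt 0.35 jawdir -75.8 width 64.5 F [ 0.1 -0.8  0. ] q [ 0.44  0.63  0.04  2.11 -0.06  0.39 -0.8 ]
R [[0.003, 0.969, 0.245], [-0.005, 0.245, -0.969], [-1.0, 0.002, 0.006]]
shift [ 77.6   0.9 -12.4] roll 178.9 or -1.1
```

View pics/w2.png

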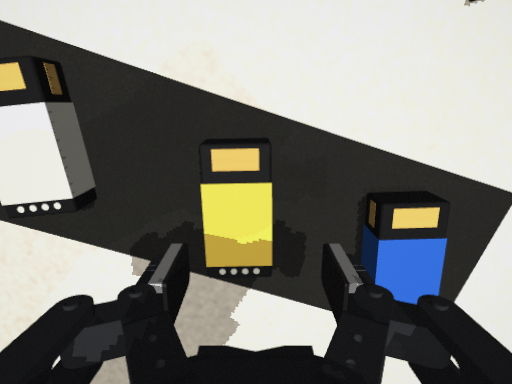

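The battery sits left of centre between the fingers (236 against 255), agreeing with the 12 mm offset computed. I'll correct it and descend.

{"name": "apply_moves", "arguments": {"targets": [[[0,1,-12],-1.1,65],[[20,0,0],0,65],[[0,0,0],0,65]]}}

```text
clock: 2.38
eef_pos: [416.6, -229.8, 69.3]
tool_rot: [0.659, 1.558, -0.643]
force: [-0.1, 0.3, 0.8]
width: 65.1
```

```bash
python3 - <<'E'
from h import *
plan(414.7,-230.3,8,105.3)
E
```

```text
clock 2.38 tcp [ 416.6 -229.8   69.3] tilt 0.72 jawdir -74.6 width 65.1 F [-0.1  0.3  0.8] q [ 0.42  0.66  0.04  2.14 -0.06  0.33 -0.8 ]
R [[0.01, 0.964, 0.266], [-0.008, 0.266, -0.964], [-1.0, 0.008, 0.01]]
shift [61.3 -2.4 -0.7] roll -179.9 or 0.1
```

{"name": "apply_moves", "arguments": {"targets": [[[20,-1,0],0,65],[[20,-1,0],0,65],[[15,0,0],0,65],[[5,0,0],0,65],[[0,0,0],0,65]]}}

```text
clock: 3.0
eef_pos: [422.5, -231.4, 17.7]
tool_rot: [0.89, 1.556, -0.408]
force: [0.0, 0.0, 0.4]
width: 65.1
```

```bash
python3 - <<'E'
from h import *
plan(414.7,-230.3,8,105.3)
snap('wrist','w3')
E
```

```text
clock 3.0 tcp [ 422.5 -231.4   17.7] tilt 0.83 jawdir -74.3 width 65.1 F [0.  0.  0.4] q [ 0.34  0.77  0.15  2.15 -0.47  0.24 -0.39]
R [[0.013, 0.963, 0.27], [-0.006, 0.27, -0.963], [-1.0, 0.011, 0.009]]
shift [ 9.6 -7.3 -3.2] roll -179.6 or 0.4
```

View pics/w3.png

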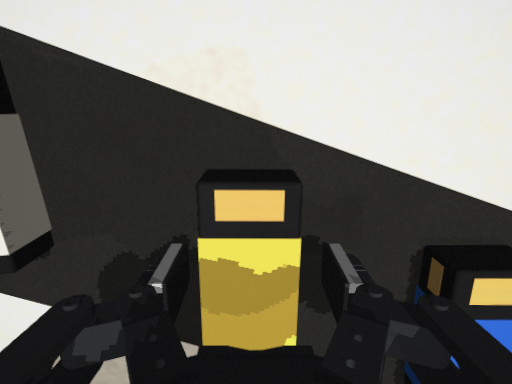

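{"name": "apply_moves", "arguments": {"targets": [[[4,0,-3],0,65],[[4,0,0],0,65],[[2,0,0],0,65],[[0,0,0],0,65]]}}

```text
clock: 3.55
eef_pos: [424.0, -228.2, 10.9]
tool_rot: [1.038, 1.551, -0.258]
force: [0.0, 1.1, -0.3]
width: 65.0
```

```bash
python3 - <<'E'
from h import *
plan(414.7,-230.3,8,105.3)
E
```

```text
clock 3.55 tcp [ 424.  -228.2   10.9] tilt 1.15 jawdir -74.2 width 65.0 F [ 0.   1.1 -0.3] q [ 0.3   0.79  0.2   2.15 -0.67  0.24 -0.2 ]
R [[0.019, 0.962, 0.272], [-0.005, 0.272, -0.962], [-1.0, 0.017, 0.01]]
shift [ 2.7 -9.6 -0.5] roll -179.5 or 0.5
```

{"name": "apply_moves", "arguments": {"targets": [[[0,0,0],0,40],[[0,0,0],0,40],[[0,0,0],0,40],[[0,0,0],0,40],[[0,0,0],0,40]]}}

```text
clock: 4.18
eef_pos: [424.3, -228.3, 11.6]
tool_rot: [1.066, 1.55, -0.23]
force: [0.9, -0.8, 0.8]
width: 44.4
```

{"name": "apply_moves", "arguments": {"targets": [[[-15,0,0],0,40],[[-20,0,0],0,40],[[-20,0,0],0,40],[[-20,0,0],0,40],[[0,0,0],0,40]]}}

```text
clock: 4.8
eef_pos: [421.2, -227.1, 86.9]
tool_rot: [1.11, 1.554, -0.185]
force: [0.2, 0.1, -3.3]
width: 44.9
```

```bash
python3 - <<'E'
from h import *
plan(588,-103,100,168.2)
snap('wrist','w4');snap('side','s4')
E
```

```text
clock 4.8 tcp [ 421.2 -227.1   86.9] tilt 0.96 jawdir -74.3 width 44.9 F [ 0.2  0.1 -3.3] q [ 0.18  0.66  0.38  2.13 -0.58  0.43 -0.27]
R [[0.016, 0.962, 0.271], [-0.003, 0.271, -0.962], [-1.0, 0.015, 0.007]]
shift [-10.7 194.4 -74.1] roll 117.5 or -62.5
```

View pics/w4.png

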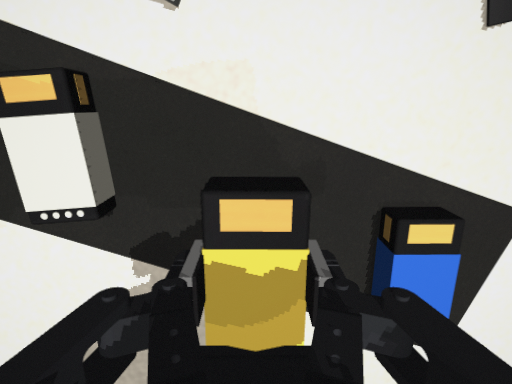

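View pics/s4.png

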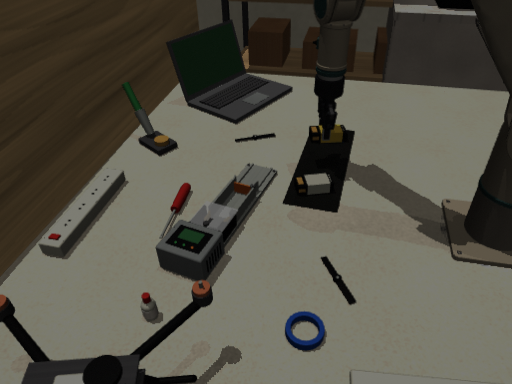

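{"name": "apply_moves", "arguments": {"targets": [[[-21,35,3],0,40],[[-21,35,3],0,40],[[-21,35,3],-10,40],[[0,30,3],-10,40],[[0,0,0],-10,40],[[0,0,0],-10,40],[[0,0,0],-10,40],[[0,0,0],-10,40],[[0,0,0],0,40],[[0,0,0],0,40]]}}

```text
clock: 6.15
eef_pos: [548.7, -191.4, 137.4]
tool_rot: [2.458, 1.56, 2.237]
force: [-0.3, 0.5, -2.2]
width: 44.9
```

```bash
python3 - <<'E'
from h import *
import pickle
plan(588,-103,100,168.2)
pickle.dump(eyes.camera_params('wrist'),open('Pw5.pkl','wb')); snap('wrist','w5')
E
```

```text
clock 6.15 tcp [ 548.7 -191.4  137.4] tilt 0.64 jawdir -12.6 width 44.9 F [-0.3  0.5 -2.2] q [ 0.15  0.66  0.22  1.8  -0.21  0.71  0.27]
R [[-0.007, 0.219, 0.976], [0.009, 0.976, -0.219], [-1.0, 0.007, -0.009]]
shift [37.9 94.6 19.3] roll 179.1 or -0.9
```

View pics/w5.png

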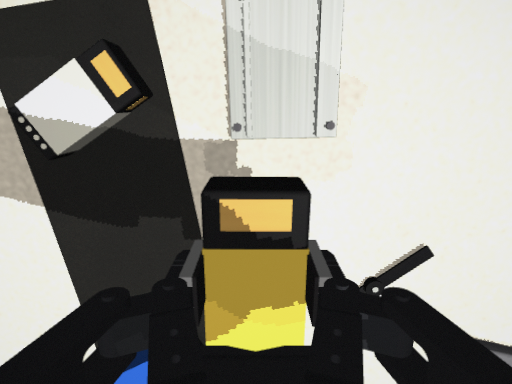

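```bash
python3 - <<'E'
from h import *
import pickle
P=pickle.load(open('Pw5.pkl','rb'))
im=cv2.imread('pics/w5.png')
cv2.imwrite('pics/z5.png',cv2.resize(im[0:145,215:355],None,fx=4,fy=4,interpolation=cv2.INTER_CUBIC))
f=lambda u,v,z:onz(P,u,v,z)[:2].round(1)
print('batt front top corners z?',f(202,180,0))
E
```

```text
batt front top corners z? [ 499.6 -174.8]
```

View pics/z5.png

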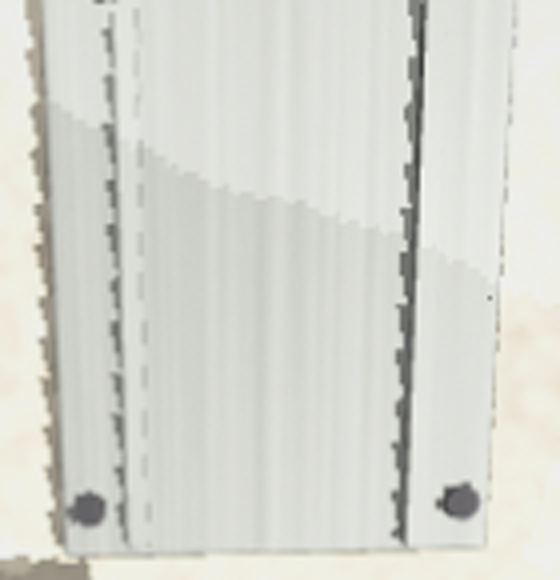

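```bash
python3 - <<'E'
from h import *
import pickle
P=pickle.load(open('Pw5.pkl','rb'))
f=lambda u,v,z=12:onz(P,215+u/4,v/4,z)[:2]
A,B,C,D=f(70,552),f(487,547),f(46,0),f(512,0)
for p in (A,B,C,D): print(p.round(1))
an=lambda d:np.degrees(np.arctan2(d[1],d[0]))
print('angles',an(C-A),an(D-B),an(A-B)-90, 'width',np.linalg.norm(A-B),np.linalg.norm(C-D))
s1,s2=f(88,509),f(460,501); print('screws',s1,s2,an(s1-s2)-90,np.linalg.norm(s1-s2))
u=np.array([np.cos(np.radians(78.2)),np.sin(np.radians(78.2))])
for m in ((A+B)/2,(s1+s2)/2): print('mid',m.round(1))
print('origin from end', ((A+B)/2+135*u).round(1))
for p,z in (((148,540),17),((402,540),17),((402,540),12),((128,540),12),((128,540),17),((410,540),17)):
  q=f(*p,z); print(p,z,q.round(1),'lat',((q-(A+B)/2)@np.array([-u[1],u[0]])).round(1))
E
```

```text
[ 537.8 -142.4]
[ 624.7 -160.8]
[558.  -41.7]
[643.5 -61.3]
angles 78.65711348373118 79.27637887314914 78.07435887034399 width 88.82772291676075 87.7595923008929
screws [ 543.63084597 -134.5412697 ] [ 620.51628805 -150.07616368] 78.57703705352213 78.43917474598634
mid [ 581.2 -151.6]
mid [ 582.1 -142.3]
origin from end [608.8 -19.5]
(148, 540) 17 [ 554.8 -143.2] lat 27.6
(402, 540) 17 [ 606.5 -154.7] lat -25.4
(402, 540) 12 [ 607.3 -155.4] lat -26.3
(128, 540) 12 [ 550.4 -142.7] lat 32.0
(128, 540) 17 [ 550.7 -142.2] lat 31.8
(410, 540) 17 [ 608.2 -155.1] lat -27.1
```

```bash
python3 - <<'E'
from h import *
plan(592,-97,65,168.5)
E
```

```text
clock 6.2 tcp [ 548.6 -191.3  137.4] tilt 0.64 jawdir -12.6 width 44.9 F [-0.6 -0.4 -2.4] q [ 0.15  0.66  0.22  1.8  -0.21  0.71  0.27]
R [[-0.007, 0.219, 0.976], [0.009, 0.976, -0.219], [-1.0, 0.007, -0.009]]
shift [ 72.9 101.1  22.4] roll 178.9 or -1.1
```

{"name": "apply_moves", "arguments": {"targets": [[[0,30,8],-1.1,40],[[10,30,8],0,40],[[15,20,6],0,40],[[15,15,2],0,40],[[15,5,0],0,40],[[0,0,0],0,40],[[0,0,0],0,40]]}}

```text
clock: 7.08
eef_pos: [592.0, -98.7, 78.1]
tool_rot: [2.901, 1.559, 2.689]
force: [-0.1, -0.5, -2.3]
width: 44.7
```

```bash
python3 - <<'E'
from h import *
import pickle
plan(592,-97,40,168.5)
pickle.dump(eyes.camera_params('wrist'),open('Pw6.pkl','wb')); snap('wrist','w6'); snap('side','s6')
E
```

```text
clock 7.08 tcp [592.  -98.7  78.1] tilt 0.67 jawdir -12.1 width 44.7 F [-0.1 -0.5 -2.3] q [-0.01  0.77  0.21  1.78 -0.25  0.63  0.14]
R [[-0.01, 0.21, 0.978], [0.005, 0.978, -0.21], [-1.0, 0.003, -0.011]]
shift [38.1  1.6  0.1] roll 179.4 or -0.6
```

View pics/w6.png

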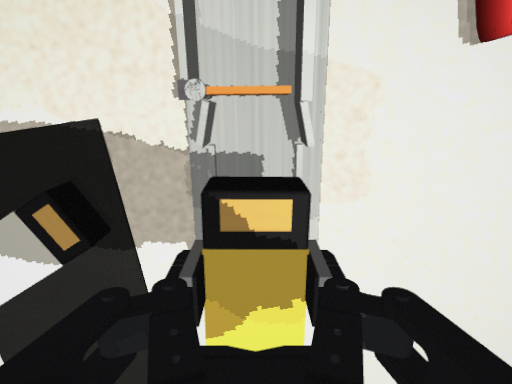

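The gate is seen ahead at row 90, with its hinge at (195,90) and tip at (291,90). The battery held in the gripper lies along the lane.

```bash
python3 - <<'E'
from h import *
import pickle
P=pickle.load(open('Pw6.pkl','rb'))
an=lambda d:np.degrees(np.arctan2(d[1],d[0]))
h=onz(P,195,90,43)[:2]; t=onz(P,292,90,43)[:2]; print('hinge',h,'tip',t,an(h-t)-90,np.linalg.norm(h-t))
u=np.array([np.cos(np.radians(78.5)),np.sin(np.radians(78.5))]); n=np.array([-u[1],u[0]])
print('origin via hinge',h-31*n,'tip',t+20*n)
# wall inner edges at z=46: guides ends
for p in ((211,103),(299,103)): print('guide inner',onz(P,*p,42)[:2])
im=cv2.imread('pics/w6.png'); cv2.imwrite('pics/z6.png',cv2.resize(im[0:200,160:345],None,fx=3,fy=3,interpolation=cv2.INTER_CUBIC))
# battery nose top edge corners: find its height from known 46 width
a=ray(P,205,180);b=ray(P,307,180)
for z in (70,80,90,100): print(z,np.linalg.norm(onz(P,204,189,z)-onz(P,309,189,z)),onz(P,256,189,z).round(1))
E
```

```text
hinge [575.67079772 -13.10954474] tip [627.0823248  -24.11741706] 77.91470884335294 52.5767854667198
origin via hinge [606.04846356 -19.2899507 ] tip [607.48383071 -20.13005837]
guide inner [582.33213508 -21.40346542]
guide inner [629.77211452 -31.56396828]
70 52.955749215255715 [598.2 -67.2  70. ]
80 49.443024389800186 [598.9 -64.5  80. ]
90 45.93029956434466 [599.5 -61.8  90. ]
100 42.41757473888924 [600.2 -59.1 100. ]
```

View pics/z6.png

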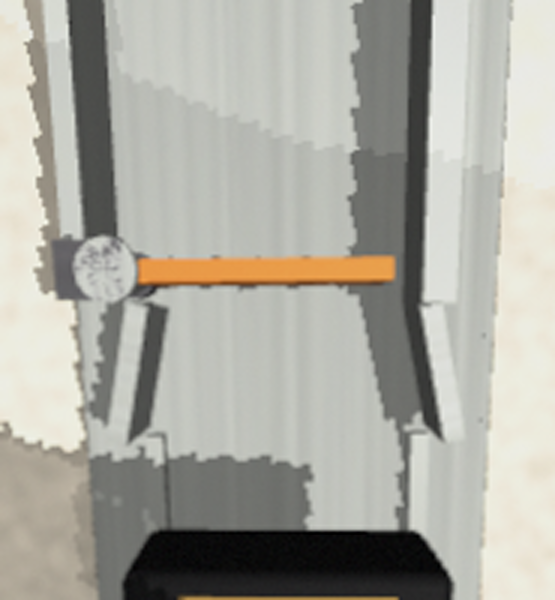

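View pics/s6.png

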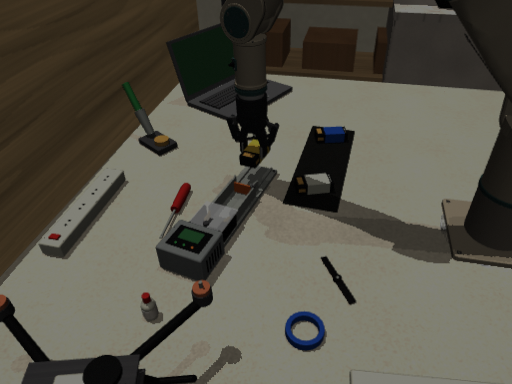

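```bash
python3 - <<'E'
from h import *
import pickle
P=pickle.load(open('Pw6.pkl','rb')); d=np.load('pics/w6.npy'); R=np.array(P['R']);t=np.array(P['t'])
def w(u,v):
    o,r=ray(P,u,v); return (o+r*d[v,u]).round(1)
for p in ((256,192),(256,198),(256,210),(256,240),(210,200),(302,200),(256,300),(256,184),(256,180),(256,150),(200,86),(240,90)): print(p,w(*p))
P=pickle.load(open('Pw1.pkl','rb')); d=np.load('pics/w1.npy')
for p in ((224,116),(230,72),(200,200),(420,100)): print(p,w(*p))
E
```

```text
(256, 192) [599.8 -60.8  98.4]
(256, 198) [599.4 -63.   99.5]
(256, 210) [598.3 -68.1  99.5]
(256, 240) [595.4 -81.4  99.3]
(210, 200) [580.7 -59.9  99.5]
(302, 200) [617.7 -67.9  98.9]
(256, 300) [ 589.3 -110.    99.9]
(256, 184) [599.8 -60.5  86.2]
(256, 180) [599.7 -60.6  78.4]
(256, 150) [600.1 -56.1  12.3]
(200, 86) [579.8 -12.2  48.9]
(240, 90) [599.6 -18.2  42.8]
(224, 116) [ 408.8 -233.1   32.5]
(230, 72) [ 450.7 -220.8   33.4]
(200, 200) [ 300.2 -246.3    1. ]
(420, 100) [ 520.  -423.6   -0. ]
```

{"name": "apply_moves", "arguments": {"targets": [[[10,2,0],-0.5,40],[[15,2,0],0,40],[[15,0,0],0,40],[[0,0,0],0,40],[[0,0,0],0,40]]}}

```text
clock: 7.8
eef_pos: [592.5, -95.4, 35.8]
tool_rot: [2.87, 1.56, 2.666]
force: [0.5, -0.1, -2.6]
width: 44.8
```

```bash
python3 - <<'E'
from h import *
plan(592,-94,21.5,168.3)
E
```

```text
clock 7.8 tcp [592.5 -95.4  35.8] tilt 0.62 jawdir -11.7 width 44.8 F [ 0.5 -0.1 -2.6] q [ 0.    0.83  0.18  1.79 -0.26  0.55  0.15]
R [[-0.01, 0.203, 0.979], [0.005, 0.979, -0.203], [-1.0, 0.003, -0.01]]
shift [14.3  1.2 -0.6] roll -180.0 or 0.0
```

{"name": "apply_moves", "arguments": {"targets": [[[7,1,-0.5],0,40],[[5,0,0],0,40],[[2,0,0],0,40],[[0,0,0],0,40]]}}

```text
clock: 8.3
eef_pos: [592.7, -94.3, 21.6]
tool_rot: [2.825, 1.561, 2.621]
force: [0.1, 0.8, -2.5]
width: 45.0
```

```bash
python3 - <<'E'
from h import *
plan(592,-94,21.5,168.3)
E
```

```text
clock 8.3 tcp [592.7 -94.3  21.6] tilt 0.54 jawdir -11.7 width 45.0 F [ 0.1  0.8 -2.5] q [ 0.01  0.86  0.17  1.8  -0.27  0.52  0.15]
R [[-0.008, 0.203, 0.979], [0.005, 0.979, -0.203], [-1.0, 0.003, -0.009]]
shift [ 0.1  0.2 -0.7] roll -180.0 or 0.0
```

{"name": "apply_moves", "arguments": {"targets": [[[1,0,0],0,40],[[0.5,0,0],0,40],[[0,0,0],0,40]]}}

```text
clock: 8.68
eef_pos: [592.7, -94.3, 21.4]
tool_rot: [2.764, 1.562, 2.56]
force: [0.1, 0.4, -0.9]
width: 44.7
```

{"name": "apply_moves", "arguments": {"targets": [[[0,0,0],0,50],[[0,0,0],0,56],[[0,0,0],0,62],[[0,0,0],0,62]]}}

```text
clock: 9.18
eef_pos: [593.8, -94.7, 21.5]
tool_rot: [2.689, 1.564, 2.484]
force: [-0.3, -0.2, 0.2]
width: 62.0
```

```bash
python3 - <<'E'
from h import *
import pickle
plan(592,-94,90,168.3)
pickle.dump(eyes.camera_params('wrist'),open('Pw7.pkl','wb')); snap('wrist','w7')
E
```

```text
clock 9.18 tcp [593.8 -94.7  21.5] tilt 0.4 jawdir -11.7 width 62.0 F [-0.3 -0.2  0.2] q [ 0.01  0.86  0.17  1.8  -0.27  0.52  0.15]
R [[-0.006, 0.203, 0.979], [0.004, 0.979, -0.203], [-1.0, 0.003, -0.006]]
shift [-68.5   0.5  -2.4] roll -180.0 or 0.0
```

View pics/w7.png

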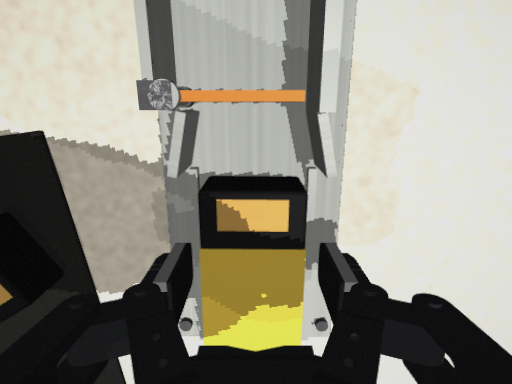

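The battery is lying straight on the sill between the lips, nose just ahead of the guides, and the gate is still shut. Next I rise, back off and shut the fingers.

{"name": "apply_moves", "arguments": {"targets": [[[-15,0,0],0,62],[[-20,0,0],0,62],[[-20,0,0],0,62],[[0,-25,0],0,40],[[0,-25,0],0,10],[[0,-25,0],0,0],[[0,-12,0],0,0],[[0,0,0],0,0],[[0,0,0],0,0]]}}

```text
clock: 10.35
eef_pos: [579.3, -180.5, 85.5]
tool_rot: [1.314, 1.566, 1.113]
force: [-0.5, 1.3, 0.4]
width: -0.0
```

```bash
python3 - <<'E'
from h import *
import pickle
plan(607.5-155*.2045,-19.6-155*.9789,22,168.3)
P=eyes.camera_params('wrist');pickle.dump(P,open('Pw8.pkl','wb')); im,d=snap('wrist','w8')
def w(u,v):
    o,r=ray(P,u,v); return (o+r*d[v,u]).round(1)
E
```

```text
clock 10.35 tcp [ 579.3 -180.5   85.5] tilt 0.27 jawdir -11.5 width -0.0 F [-0.5  1.3  0.4] q [ 0.14  0.76  0.19  1.77 -0.23  0.63  0.26]
R [[0.002, 0.2, 0.98], [0.004, 0.98, -0.2], [-1.0, 0.005, 0.001]]
shift [63.5  8.  -5.3] roll -179.8 or 0.2
```

View pics/w8.png

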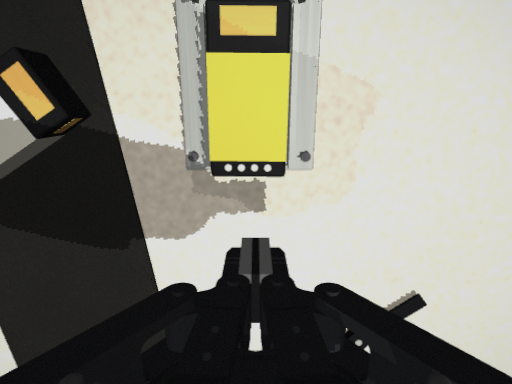

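```bash
python3 - <<'E'
from h import *
import pickle
P=pickle.load(open('Pw8.pkl','rb')); d=np.load('pics/w8.npy')
u=np.array([.2,.98]);n=np.array([-.98,.2]);T=np.array([579.3,-180.5])
def w(a,v):
    o,r=ray(P,a,v); p=o+r*d[v,a]; q=p[:2]-T; return (q@u).round(1),(q@n).round(1),(p[2]-85.5).round(1)
for p in ((242,240),(256,245),(270,240),(238,250),(230,252),(226,262),(228,280),(220,300),(180,290),(170,292),(140,305),(285,262),(342,292),(350,300),(246,270),(266,270)): print(p,w(*p))
print('--pack')
def W(a,v):
    o,r=ray(P,a,v); p=o+r*d[v,a]; q=p[:2]-np.array([607.5,-19.6]); e=np.array([.2045,.9789]); return (q@e).round(1),(q@np.array([-e[1],e[0]])).round(1),p[2].round(1)
for p in ((213,160),(285,160),(248,160),(248,172),(212,60),(289,60)): print(p,W(*p))
E
```

```text
(242, 240) (np.float64(10.6), np.float64(7.2), np.float64(6.1))
(256, 245) (np.float64(11.3), np.float64(0.5), np.float64(13.1))
(270, 240) (np.float64(-31.3), np.float64(-11.2), np.float64(-84.9))
(238, 250) (np.float64(7.0), np.float64(9.0), np.float64(9.4))
(230, 252) (np.float64(7.5), np.float64(12.5), np.float64(12.5))
(226, 262) (np.float64(6.9), np.float64(13.6), np.float64(20.9))
(228, 280) (np.float64(13.7), np.float64(10.5), np.float64(46.2))
(220, 300) (np.float64(11.9), np.float64(12.4), np.float64(55.2))
(180, 290) (np.float64(13.8), np.float64(26.0), np.float64(52.4))
(170, 292) (np.float64(12.0), np.float64(29.9), np.float64(50.8))
(140, 305) (np.float64(12.1), np.float64(37.5), np.float64(57.9))
(285, 262) (np.float64(7.3), np.float64(-12.1), np.float64(21.6))
(342, 292) (np.float64(11.9), np.float64(-28.7), np.float64(50.7))
(350, 300) (np.float64(11.5), np.float64(-30.3), np.float64(54.6))
(246, 270) (np.float64(11.2), np.float64(4.5), np.float64(35.0))
(266, 270) (np.float64(10.7), np.float64(-3.4), np.float64(34.2))
--pack
(213, 160) (np.float64(-122.7), np.float64(21.2), np.float64(42.6))
(285, 160) (np.float64(-122.5), np.float64(-22.4), np.float64(42.3))
(248, 160) (np.float64(-122.7), np.float64(0.0), np.float64(42.0))
(248, 172) (np.float64(-130.2), np.float64(0.1), np.float64(41.6))
(212, 60) (np.float64(-67.1), np.float64(19.9), np.float64(41.3))
(289, 60) (np.float64(-67.0), np.float64(-22.6), np.float64(42.9))
```

{"name": "apply_moves", "arguments": {"targets": [[[20,3,-5],0,0],[[20,2,0],0,0],[[18,0,0],0,0],[[4,0,0],0,0],[[0,0,0],0,0]]}}

```text
clock: 11.02
eef_pos: [577.5, -169.6, 21.8]
tool_rot: [1.242, 1.564, 1.047]
force: [-0.4, 0.9, 0.0]
width: 0.1
```

```bash
cat >> h.py <<'E'
def dock():
    s=status.read_state(); e=np.array([.2045,.9789]); q=s['eef_pos'][:2]-np.array([607.5,-19.6])
    F=s['force']; print('DOCK tcp x %.1f y %.1f z %.1f nose~ %.1f | F along %.1f lat %.1f z %.1f'%(q@e,q@[-e[1],e[0]],s['eef_pos'][2],q@e+11+96,F[:2]@e,F[:2]@[-e[1],e[0]],F[2]))
E
python3 - <<'E'
from h import *
plan(607.5-155*.2045,-19.6-155*.9789,22,168.3);dock()
E
```

```text
clock 11.03 tcp [ 577.5 -169.6   21.8] tilt 0.41 jawdir -11.2 width 0.1 F [-0.4  0.9  0. ] q [ 0.15  0.85  0.15  1.8  -0.25  0.5   0.28]
R [[0.004, 0.194, 0.981], [0.006, 0.981, -0.194], [-1.0, 0.007, 0.002]]
shift [-0.2 -2.1 -1.4] roll -179.5 or 0.5
DOCK tcp x -152.9 y -1.3 z 21.8 nose~ -45.9 | F along 0.8 lat 0.5 z 0.0
```

{"name": "apply_moves", "arguments": {"targets": [[[0,3,-1.3],0.5,0],[[0,4,0],0,0],[[0,4,0],0,0],[[0,4,0],0,0],[[0,4,0],0,0],[[0,4,0],0,0],[[0,4,0],0,0]]}}

```text
clock: 11.9
eef_pos: [582.9, -142.6, 23.7]
tool_rot: [0.789, 1.563, 0.584]
force: [-1.1, -1.6, -0.9]
width: 0.0
```

```bash
python3 - <<'E'
from h import *
dock(); plan(600,0,22,168.3);snap('wrist','w9')
E
```

```text
DOCK tcp x -125.4 y -1.1 z 23.7 nose~ -18.4 | F along -1.8 lat 0.7 z -0.9
clock 11.9 tcp [ 582.9 -142.6   23.7] tilt 0.44 jawdir -11.8 width 0.0 F [-1.1 -1.6 -0.9] q [ 0.1   0.85  0.16  1.81 -0.27  0.5   0.23]
R [[0.006, 0.204, 0.979], [0.004, 0.979, -0.204], [-1.0, 0.005, 0.005]]
shift [  2.5 143.  -12.3] roll 179.9 or -0.1
```

View pics/w9.png

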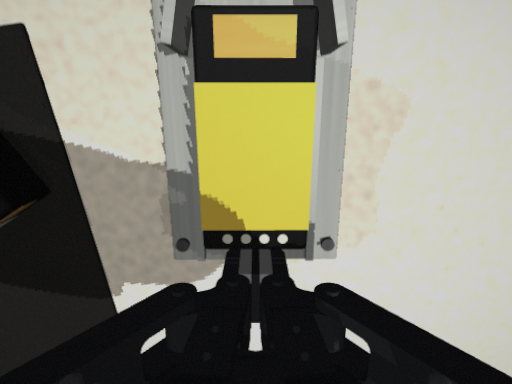

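The battery is entering the guides straight, pushed centrally. I continue at the same pace.

{"name": "apply_moves", "arguments": {"targets": [[[0.5,4,0],0,0],[[0.5,4,0],0,0],[[0.5,4,0],0,0],[[0.5,4,0],0,0],[[0.5,4,0],0,0],[[0,4,0],0,0],[[0,4,0],0,0],[[0,4,0],0,0]]}}

```text
clock: 12.95
eef_pos: [590.6, -114.9, 22.3]
tool_rot: [-0.085, 1.561, -0.293]
force: [-0.3, -4.4, 1.1]
width: -0.0
```

```bash
python3 - <<'E'
from h import *
dock();snap('wrist','w10')
E
```

```text
DOCK tcp x -96.8 y -2.9 z 22.3 nose~ 10.2 | F along -4.4 lat -0.6 z 1.1
```

View pics/w10.png

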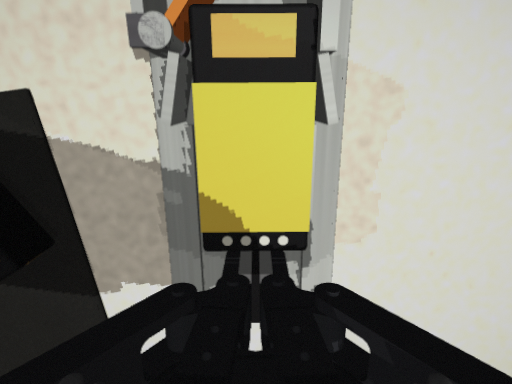

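{"name": "apply_moves", "arguments": {"targets": [[[0,4,-0.6],0,0],[[0,4,-0.6],0,0],[[0,4,-0.6],0,0],[[0,4,-0.6],0,0],[[0,4,-0.6],0,0],[[0,4,-0.6],0,0],[[0,4,-0.6],0,0],[[0,4,-0.6],0,0],[[0,4,0],0,0],[[0,4,0],0,0]]}}

```text
clock: 14.25
eef_pos: [594.3, -69.0, 22.2]
tool_rot: [0.245, 1.562, 0.039]
force: [-0.9, -2.7, 1.9]
width: 0.1
```

```bash
python3 - <<'E'
from h import *
dock();plan(600,0,22,168.3)
E
```

```text
DOCK tcp x -51.1 y 2.8 z 22.2 nose~ 55.9 | F along -2.8 lat 0.3 z 1.9
clock 14.25 tcp [594.3 -69.   22.2] tilt 0.49 jawdir -11.8 width 0.1 F [-0.9 -2.7  1.9] q [-0.04  0.85  0.18  1.82 -0.29  0.49  0.13]
R [[0.009, 0.205, 0.979], [0.0, 0.979, -0.205], [-1.0, 0.002, 0.008]]
shift [ 0.3 68.7 -8.6] roll 179.9 or -0.1
```

{"name": "apply_moves", "arguments": {"targets": [[[0,4,0.6],0,0],[[0,4,0.6],0,0],[[0,4,0.4],0,0],[[0,4,0.2],0,0],[[0,4,0],0,0],[[0,4,0],0,0],[[0,3,0],0,0],[[0,3,0],0,0],[[0,0,0],0,0]]}}

```text
clock: 15.38
eef_pos: [603.1, -36.7, 22.2]
tool_rot: [0.354, 1.562, 0.149]
force: [0.4, -1.5, 0.2]
width: -0.3
```

```bash
python3 - <<'E'
from h import *
dock();snap('wrist','w11');snap('top','t11');snap('side','s11')
im=cv2.imread('pics/side' '0.png') 
a=cv2.resize(cv2.imread('pics/s11.png')[130:280,150:300],None,fx=3,fy=3); b=cv2.resize(cv2.imread('pics/t11.png')[125:215,145:330],None,fx=3,fy=3,)
cv2.imwrite('pics/z11.png',a)
E
```

```text
DOCK tcp x -17.7 y 0.8 z 22.2 nose~ 89.3 | F along -1.3 lat -0.7 z 0.2
```

View pics/w11.png

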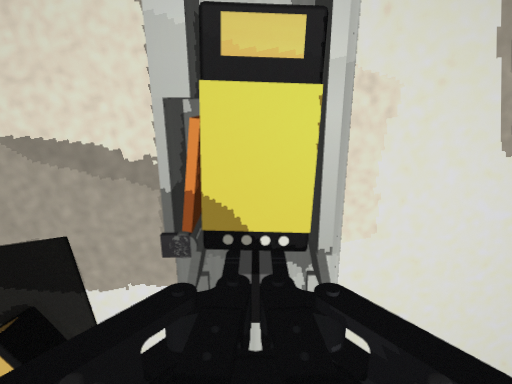

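View pics/z11.png

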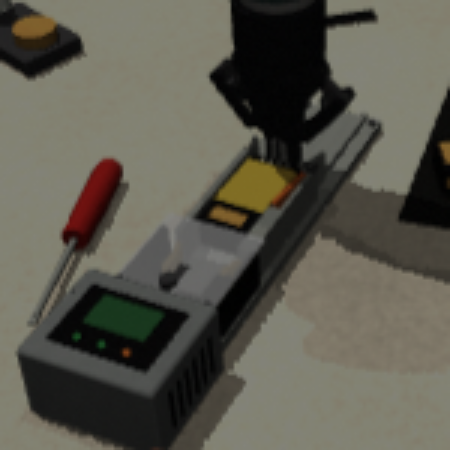

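The pack is in the lane with the gate folded along its left side (orange, from (185,230) to (195,120)), as wanted for step 2. Next come the contacts.

{"name": "apply_moves", "arguments": {"targets": [[[0,4,0],0,0],[[0,4,0],0,0],[[0,4,0],0,0],[[0,4,0],0,0],[[0,4,0],0,0],[[0,0,0],0,0]]}}

```text
clock: 16.27
eef_pos: [607.2, -15.9, 22.0]
tool_rot: [0.374, 1.562, 0.168]
force: [-0.1, -0.9, -0.3]
width: 0.1
```

```bash
python3 - <<'E'
from h import *
dock();plan(600,0,22,168.3)
E
```

```text
DOCK tcp x 3.5 y 1.0 z 22.0 nose~ 110.5 | F along -0.9 lat -0.1 z -0.3
clock 16.27 tcp [607.2 -15.9  22. ] tilt 0.49 jawdir -11.8 width 0.1 F [-0.1 -0.9 -0.3] q [-0.14  0.86  0.2   1.79 -0.31  0.51  0.05]
R [[0.008, 0.205, 0.979], [0.001, 0.979, -0.205], [-1.0, 0.003, 0.008]]
shift [ -0.   14.1 -10.4] roll 179.9 or -0.1
```

{"name": "apply_moves", "arguments": {"targets": [[[0,3,0],0,0],[[0,3,0],0,0],[[0,3,0],0,0]]}}

```text
clock: 16.65
eef_pos: [609.2, -7.3, 22.0]
tool_rot: [0.306, 1.562, 0.099]
force: [-0.1, -2.1, 0.1]
width: 0.4
```

{"name": "apply_moves", "arguments": {"targets": [[[0,3,0],0,0],[[0,3,0],0,0]]}}

```text
clock: 16.9
eef_pos: [610.3, -2.4, 22.0]
tool_rot: [0.121, 1.563, -0.087]
force: [-0.7, -4.7, 0.7]
width: -0.1
```

{"name": "apply_moves", "arguments": {"targets": [[[0,3,0],0,0],[[0,3,0],0,0]]}}

```text
clock: 17.15
eef_pos: [611.1, 0.9, 22.1]
tool_rot: [-0.271, 1.562, -0.48]
force: [0.2, -4.8, 1.3]
width: -0.4
```

```bash
python3 - <<'E'
from h import *
dock()
E
```

```text
DOCK tcp x 20.8 y 0.7 z 22.1 nose~ 127.8 | F along -4.7 lat -1.2 z 1.3
```

{"name": "apply_moves", "arguments": {"targets": [[[0,3,0],0,0],[[0,3,0],0,0]]}}

```text
clock: 17.4
eef_pos: [611.7, 3.5, 22.1]
tool_rot: [-0.648, 1.561, -0.86]
force: [0.5, -4.0, 0.4]
width: 0.0
```

{"name": "apply_moves", "arguments": {"targets": [[[0,3,0],0,0],[[0,3,0],0,0]]}}

```text
clock: 17.65
eef_pos: [613.0, 9.0, 22.1]
tool_rot: [-0.707, 1.56, -0.92]
force: [0.2, -4.1, 0.7]
width: -0.2
```

{"name": "apply_moves", "arguments": {"targets": [[[0,3,0],0,0],[[0,3,0],0,0]]}}

```text
clock: 17.9
eef_pos: [614.4, 15.4, 22.1]
tool_rot: [-0.691, 1.56, -0.903]
force: [-0.9, -3.5, 1.1]
width: -0.2
```

```bash
python3 - <<'E'
from h import *
dock()
E
```

```text
DOCK tcp x 35.6 y 0.4 z 22.1 nose~ 142.6 | F along -3.6 lat 0.1 z 1.1
```

{"name": "apply_moves", "arguments": {"targets": [[[0,2,0],0,0],[[0,1.5,0],0,0],[[0,1.5,0],0,0],[[0,1.5,0],0,0]]}}

```text
clock: 18.4
eef_pos: [615.8, 22.2, 22.1]
tool_rot: [-0.716, 1.56, -0.928]
force: [-0.2, -4.2, 1.9]
width: -0.3
```

{"name": "apply_moves", "arguments": {"targets": [[[0,1.5,0],0,0],[[0,1.5,0],0,0],[[0,1.5,0],0,0]]}}

```text
clock: 18.77
eef_pos: [616.8, 26.7, 22.1]
tool_rot: [-0.719, 1.56, -0.931]
force: [-0.1, -4.3, 1.2]
width: -0.2
```

{"name": "apply_moves", "arguments": {"targets": [[[0,1.5,0],0,0],[[0,1.5,0],0,0],[[0,1.5,0],0,0]]}}

```text
clock: 19.15
eef_pos: [617.7, 31.4, 22.1]
tool_rot: [-0.731, 1.56, -0.943]
force: [-0.7, -3.4, 0.0]
width: -0.1
```

{"name": "apply_moves", "arguments": {"targets": [[[0,1.2,0],0,0],[[0,1.2,0],0,0],[[0,1.2,0],0,0]]}}

```text
clock: 19.52
eef_pos: [618.5, 35.1, 22.1]
tool_rot: [-0.735, 1.56, -0.947]
force: [-0.2, -4.2, 0.8]
width: 0.5
```

{"name": "apply_moves", "arguments": {"targets": [[[0,1.2,0],0,0],[[0,1.2,0],0,0],[[0,1.2,0],0,0]]}}

```text
clock: 19.9
eef_pos: [619.0, 39.1, 22.1]
tool_rot: [-0.777, 1.561, -0.989]
force: [-1.0, -4.3, 2.7]
width: -0.1
```

{"name": "apply_moves", "arguments": {"targets": [[[0,1.2,0],0,0],[[0,1.2,0],0,0],[[0,1.2,0],0,0]]}}

```text
clock: 20.27
eef_pos: [619.5, 41.9, 22.1]
tool_rot: [-0.874, 1.56, -1.086]
force: [-1.2, -6.8, 1.7]
width: 0.2
```

{"name": "apply_moves", "arguments": {"targets": [[[0,1,0],0,0]]}}

```text
clock: 20.4
eef_pos: [619.5, 41.9, 22.1]
tool_rot: [-0.954, 1.559, -1.167]
force: [-0.2, -5.6, 3.0]
width: 0.3
```

{"name": "apply_moves", "arguments": {"targets": [[[0,1,0],0,0]]}}

```text
clock: 20.52
eef_pos: [619.4, 41.8, 22.1]
tool_rot: [-1.027, 1.558, -1.241]
force: [-1.4, -5.9, 2.9]
width: -0.2
```

```bash
python3 - <<'E'
from h import *
dock(); snap('wrist','w12'); dock()
E
```

```text
DOCK tcp x 62.6 y 0.9 z 22.1 nose~ 169.6 | F along -6.0 lat 0.2 z 2.9
DOCK tcp x 62.6 y 0.9 z 22.1 nose~ 169.6 | F along -5.0 lat 0.2 z 2.1
```

View pics/w12.png

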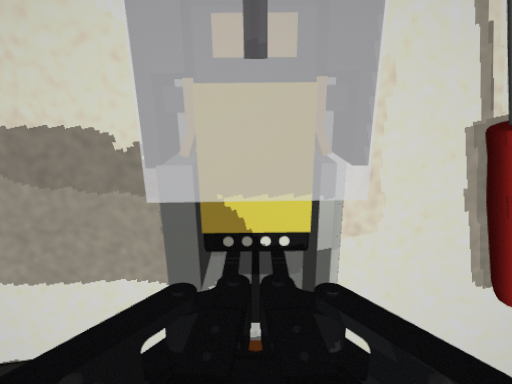

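{"name": "apply_moves", "arguments": {"targets": [[[0,2,0],0,0]]}}

```text
clock: 20.7
eef_pos: [619.4, 41.9, 22.1]
tool_rot: [-1.126, 1.556, -1.34]
force: [-1.9, -8.1, 2.8]
width: -0.3
```

{"name": "apply_moves", "arguments": {"targets": [[[0,2.5,0],0,0]]}}

```text
clock: 20.82
eef_pos: [619.4, 41.8, 22.2]
tool_rot: [-1.222, 1.554, -1.437]
force: [-1.4, -9.5, 3.0]
width: 0.1
```

```bash
python3 - <<'E'
from h import *
dock()
E
```

```text
DOCK tcp x 62.6 y 0.9 z 22.2 nose~ 169.6 | F along -9.6 lat -0.6 z 3.0
```

The push rose to 9.6 N without any motion, after about 4 N while sliding, with the nose at about 170 mm. That is the stop. I back off slightly and lift straight out.

{"name": "apply_moves", "arguments": {"targets": [[[0,-1.5,0],0,0],[[0,-0.5,0],0,0],[[-4,0,0],0,0]]}}

```text
clock: 21.2
eef_pos: [618.5, 41.9, 25.5]
tool_rot: [-1.288, 1.556, -1.502]
force: [-0.8, -4.0, -2.6]
width: -0.2
```

```bash
python3 - <<'E'
from h import *
dock(); plan(600,0,150,168.3)
E
```

```text
DOCK tcp x 62.5 y 1.8 z 25.5 nose~ 169.5 | F along -4.0 lat -0.0 z -2.6
clock 21.2 tcp [618.5  41.9  25.5] tilt 0.86 jawdir -12.3 width -0.2 F [-0.8 -4.  -2.6] q [-0.26  0.87  0.24  1.75 -0.32  0.56 -0.05]
R [[0.001, 0.213, 0.977], [-0.015, 0.977, -0.213], [-1.0, -0.014, 0.004]]
shift [-123.9  -46.7   -8.6] roll 179.4 or -0.6
```

{"name": "apply_moves", "arguments": {"targets": [[[0,-3,0],0,0],[[0,-1,0],0,0]]}}

```text
clock: 21.45
eef_pos: [617.9, 40.3, 25.8]
tool_rot: [-1.229, 1.558, -1.442]
force: [0.7, -0.7, 0.1]
width: 0.2
```

```bash
python3 - <<'E'
from h import *
dock()
E
```

```text
DOCK tcp x 60.8 y 2.1 z 25.8 nose~ 167.8 | F along -0.6 lat -0.8 z 0.1
```

Free of the battery; now lift.

{"name": "apply_moves", "arguments": {"targets": [[[-6,0,0],0,0],[[-10,0,0],0,0],[[-15,0,0],0,0],[[-20,-2,0],0,0],[[-20,-5,0],0,0],[[-20,-20,0],0,0],[[-20,-30,0],0,0],[[0,-30,0],0,0],[[0,0,0],0,0]]}}

```text
clock: 22.58
eef_pos: [599.7, -48.3, 149.6]
tool_rot: [-0.759, 1.556, -0.973]
force: [0.1, -0.6, 0.1]
width: -0.1
```

```bash
python3 - <<'E'
from h import *
import pickle
dock(); P=eyes.camera_params('wrist'); im,d=snap('wrist','w13'); pickle.dump(P,open('Pw13.pkl','wb')); snap('side','s13')
cv2.imwrite('pics/z13.png',cv2.resize(cv2.imread('pics/s13.png')[130:280,130:300],None,fx=3.5,fy=3.5))
E
```

```text
DOCK tcp x -29.7 y 1.7 z 149.6 nose~ 77.3 | F along -0.5 lat -0.2 z 0.1
```

View pics/w13.png

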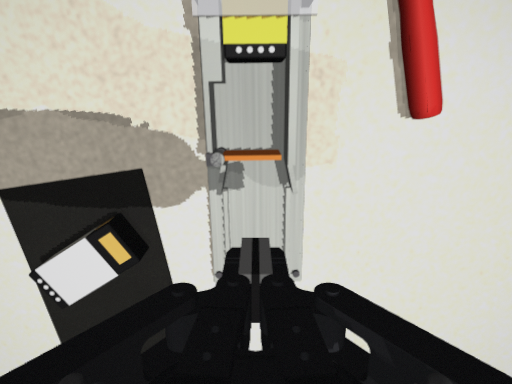

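View pics/z13.png

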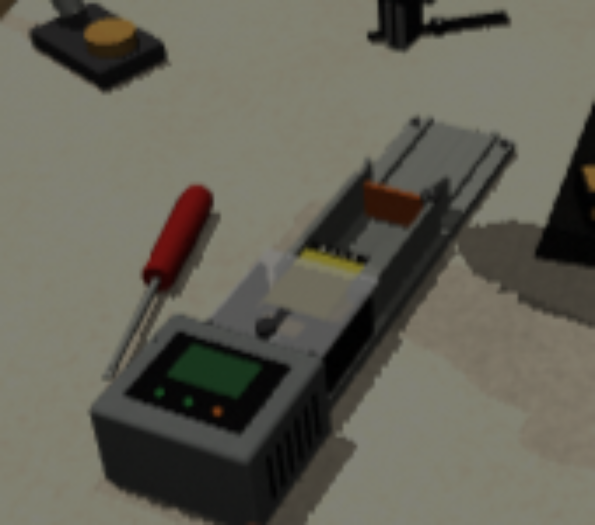

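```bash
python3 - <<'E'
from h import *
import pickle
P=pickle.load(open('Pw13.pkl','rb')); d=np.load('pics/w13.npy'); e=np.array([.2045,.9789])
def W(a,v):
    o,r=ray(P,a,v); p=o+r*d[v,a]; q=p[:2]-np.array([607.5,-19.6]); return (q@e).round(1),(q@np.array([-e[1],e[0]])).round(1),p[2].round(1)
for p in ((255,53),(255,55),(255,57),(255,59),(232,50),(280,50),(230,153),(275,153),(255,153)): print(p,W(*p))
s=status.read_state();print(s['force'],np.abs(s['qd']).max())
E
```

```text
(255, 53) (np.float64(77.3), np.float64(0.8), np.float64(42.5))
(255, 55) (np.float64(76.2), np.float64(0.8), np.float64(40.3))
(255, 57) (np.float64(74.7), np.float64(0.8), np.float64(41.7))
(255, 59) (np.float64(73.5), np.float64(0.8), np.float64(40.1))
(232, 50) (np.float64(79.5), np.float64(17.6), np.float64(41.6))
(280, 50) (np.float64(79.0), np.float64(-17.4), np.float64(43.3))
(230, 153) (np.float64(1.2), np.float64(22.7), np.float64(25.6))
(275, 153) (np.float64(1.5), np.float64(-15.8), np.float64(29.7))
(255, 153) (np.float64(1.7), np.float64(1.2), np.float64(29.6))
[0.43922177 0.68945424 0.7807261 ] 0.02784926724135539
```

The battery's tail measures about 73.5 mm, so the nose is at about 169.5 mm, matching where it stalled under force. It lies flat with its top at 42 mm, and the gate is straight across the lane.

```bash
python3 - <<'E'
from h import *
print(ctrl.finish_job())
E
```

```text
the job is handed in; nothing more can be done
None
```

The yellow-label battery is charging-side home in the dock, and I handed the job in at about 23 s of the 59 s allowed. I gripped it on the mat, laid it label up on the sill with the brass end leading, then pushed it with shut fingers through the gate and past the contacts.

**Stop:** the battery stalled with its nose at about x = 169.6 mm in the dock's frame. The push rose to 9.6 N with no movement, against about 4 N while it was sliding, so I took that as the stop; I could not see the stop's face itself. No reading passed about 10 N.

**After lifting out:**
- The tail measured about 73.5 mm, which puts the nose at about 169.5 mm, so the lift did not pull it back.
- The top face is at about 42 mm, so the battery lies flat on the deck.
- The gate is straight across the lane.
- The gripper is clear of everything, with force readings near zero.

**Less exact points:**
- A wrist joint near its range limit made me grip the battery about 9 mm forward of its centre.
- The first back-off did not fully release the push, so the initial 4 mm of lift rubbed the battery's end with about 4 N.
- The other objects I could see in the last pictures looked unmoved, but I did not measure them.

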